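# Set the comparator gauge on a headset yoke

## Robot

A 7-joint arm with a two-finger parallel gripper is mounted at the origin on the work surface. World frame = base frame: x ahead of the robot, y to its left, z up, the work surface at z = 0. Lengths are in mm, angles in rad, forces in N, time in s.
With the tool pointing down it reaches from about 400 to 875 mm from the base axis. Payload 4.4 kg.
Tool frame: the origin (TCP) lies at the very end of the fingers, on their centre line; the grasp point (between the pads) lies 19 mm behind it; z points along the fingers, y is the line along which they close (so a half turn about z gives the same grasp; the last joint's range is limited). The gripper opens to 85 mm and grips with 20 to 120 N. Pads are 22 mm wide; open, the fingers measure 114 mm over their backs; the gripper's body (76 mm by 85 mm) begins 54 mm behind the grasp point. The pads swing forward as they close: fully open they stand 13 mm farther back than shut.
Start: joints at [-1.375, 0.628, 0.038, 1.517, -0.027, 0.996, -0.02], TCP at [168.208, 627.873, 231.313] pointing down, gripper open.
Joint ranges: [-3.06, 3.06], [-0.37, 2.12], [-1.25, 1.32], [0.18, 2.47], [-1.1, 4.24], [0.23, 1.98], [-2.94, 2.94]. Speed limits (rad/s): [2.57, 2.57, 3.14, 3.14, 3.14, 3.14, 3.14].

## Interface

Orientations are given as [roll, pitch, yaw] about the fixed x, y, z axes, in that order (R = Rz(yaw) Ry(pitch) Rx(roll)).
In Python, from cell import monitor, viewer, workorder gives the robot as it stands.
- The arm moves only by the tool arm_command, never from a script. Its argument "series" is one flat list of numbers, 5 for each row, row after row: the opening in per cent of the stroke, from 0 (shut) to 100 (fully open), then the shift along the tool's x, y, z in cm, then the turn about the tool's z in degrees. In form: [claw, x, y, z, roll, claw, x, y, z, roll, ...]. A call has exactly 5 rows; each row is the pose to reach, as a shift and turn from the pose commanded when the call began, along the tool's axes at that moment; what a row does not reach only later rows make up. A row lasts 1/12 s, in which the tool goes at most 41.7 mm and 7.16 degrees, less where a joint would pass 70% of its speed; a pose out of reach is approached as far as the arm can. A call with a gripper value outside its range is refused whole. The fingers move at their own pace and stop on an object; the grip force is fixed at half the most. Time passes only in rows, so rows that repeat a pose let the fingers close, or fill a call up. It gives the time, the measured TCP pose, the force, the opening and the grip force at its end, in the units of the state.
- monitor.read_state(): the state, without advancing time (a new reading comes with each control period).
- viewer.get_image(name): name is "scene" or "top" or "wrist"; returns (picture, depth): 400x640x3 uint8, red, green, blue; 400x640 float32, mm along the optical axis (not along the pixel's ray), 0 where there is no reading.
- viewer.camera_model(name): a dict with "mtx" (3x3 intrinsics, pixels), "dist_coeffs" ([k1, k2, p1, p2, k3] as OpenCV has them; the pictures are not rectified), "R" (3x3) and "t" (3): a world point X has camera coordinates R X + t. Camera axes: x right, y down, z forward; pixel columns grow to the right and rows downward; lengths in mm; the calibration is good to about 2 mm. A picture is of the moment at which its call begins: read the wrist's pose just before it. camera_model takes no time and is no camera call; for the wrist camera it gives the pose at the moment of the call.
- workorder.finish_job(): hands the job in; it is judged then, once.
The state is a dict: "clock": time; "qpos": joint angles; "qd": joint speeds; "tau": joint torques, N m; "eef_pos": TCP position; "tool_rot": TCP orientation; "force": force on the tool from outside, world axes, zero at the start; "torque": the same for the moment, N m; "width": finger opening in mm; "gripper_force": force on a finger pad.
Only numpy, scipy, OpenCV 4.12 (cv2) and the standard library are available. Lean on these libraries where they do the work, as an engineer would, in place of code of your own. Each camera call takes 0.05 s, during which the arm holds its last target. There are 200 camera calls.

## Task

Set the bench height gauge to the brass headset yoke that lies under its foot, so that returned yokes can be checked against it: turn the black bar knob anticlockwise until the quill is quite free, lower the quill gently until the sprung foot rests on the yoke's hub and is pressed back about 4 mm into its sleeve, and while holding it there turn the knob clockwise until it is clamped fully home, then let go. Do not drive the foot to the end of its travel, and leave the yoke and the other things on the counter where they lie.

Things in the scene. Friction and masses are not known exactly. Their poses are not given: they have to be found in the camera images.
- gauge_plate (a point): top of the gauge's grey base plate (200 x 215 mm, 15 mm thick, fixed) on the vertical axis of foot, quill and knob; z up, +x to its 30 mm column (88 mm off the axis, top 141 mm above the counter). A bracket runs from the column to a bush, 40 mm across, top 135 mm above the counter, in which the quill slides. Only quill and knob stand higher than that
- knob_grip (a point): grip point of the clamp knob, on its axis 12 mm below its top. A black bar 60 mm long (this point's x), 16 mm thick (y), 32 mm high (z up), white index line on top at +x, on an 18 mm neck; on top of the quill and moving with it. Pinched across the 16 mm from above it serves both to turn and to push the quill
- clamp_knob (a joint): knob angle, rad: 0 = clamped fully home (bar in line with the bracket, index line to the column), grows anticlockwise seen from above, stop at 1.25. Quill quite free above 1.1, held firmly (slips at about 20 N or more) below 0.3. Turning takes up to 0.25 N m; the knob stays where it is left
- quill (a joint): how far the quill (22 mm steel tube) is lowered, m: 0 = top, grows downwards, at most 0.050. Its weight is balanced: free, it stays where it is left by a friction of about 2.5 N (0.4 N more or less along the travel), but the pressed foot pushes it back up unless it is clamped or held
- plunger (a joint): how far the sprung foot is pressed up into the sleeve under the quill, m: 0 = fully out, stop at 0.012. It gives way at 4 to 5 N and takes 1 N more per mm. A black band on its stem lies 2 to 6 mm below the sleeve when the foot is out: the sleeve's edge is within the band when pressed in 2 to 6 mm
- foot (a point): centre of the underside of the foot, a steel disc 20 mm across on an 11 mm stem; with the quill at 0 and the foot out it is 62 mm above the base plate; z up
- yoke_low: bowed brass headset yoke, the flattest of three of one pattern: a Y standing on its ends, 130 x 92 mm, 0.15 to 0.3 kg. Flat hub 32 mm across, arched up; two stubs reach 84 mm, 29 deg either side of -x; stem reaches 48 mm to +x. Origin under the hub's centre, at its feet; z up. Hub height, 20 to 50 mm, is not given. Any one of the three is under the foot; the others lie on the cork mat
- yoke_mid: bowed brass headset yoke, the middle of three of one pattern: a Y standing on its ends, 130 x 92 mm, 0.15 to 0.3 kg. Flat hub 32 mm across, arched up; two stubs reach 84 mm, 29 deg either side of -x; stem reaches 48 mm to +x. Origin under the hub's centre, at its feet; z up. Hub height, 20 to 50 mm, is not given. Any one of the three is under the foot; the others lie on the cork mat
- yoke_high: bowed brass headset yoke, the most bowed of three of one pattern: a Y standing on its ends, 130 x 92 mm, 0.15 to 0.3 kg. Flat hub 32 mm across, arched up; two stubs reach 84 mm, 29 deg either side of -x; stem reaches 48 mm to +x. Origin under the hub's centre, at its feet; z up. Hub height, 20 to 50 mm, is not given. Any one of the three is under the foot; the others lie on the cork mat
- canister_a: clear acrylic wipe canister with snap lid, 90 mm across, 137 mm high, standing; bystander; origin under its centre
- canister_b: the second canister, the same
- speculum_box: blue plastic speculum box, 84 x 129 mm, 70 mm high; bystander; origin under its centre
- reflex_hammer: reflex hammer lying flat, 205 mm long along its x axis, rubber head at the +x end; bystander; origin under the middle of its shaft
- card_holder: white enamelled card holder, 120 x 80 mm, up to 18 mm high; bystander; origin under its centre
There are look-alikes about, which are no part of the job. Leave any green or red look-alike of the yoke_low alone.

How it is judged (in metres and radians):
On the way, in this order (a step that is already met when the one before it is completed fails the run):
1. the knob is turned anticlockwise until the quill is free (past 1.05 rad) (value of joint clamp_knob above 1.05 rad), for 0.1 s.
2. with the clamp still free the foot is lowered onto the yoke and pressed in at least 1.5 mm (value of joint plunger above 0.0015 m and value of joint clamp_knob above 0.8 rad), for 0.1 s.
At the end, for the whole second after the job is handed in: the foot rests on the hub of the yoke (within 16 mm of its centre), pressed in 2 to 6 mm, the knob is clamped home (below 0.3 rad) and the quill is at rest (value of joint plunger between 0.002 and 0.006 m and value of joint clamp_knob below 0.3 rad and velocity of joint quill between -0.002 and 0.002 m/s and (horizontal distance between foot and yoke_low below 0.016 m or horizontal distance between foot and yoke_mid below 0.016 m or horizontal distance between foot and yoke_high below 0.016 m)); the robot touches nothing.
It fails at once if the foot is driven to the end of its travel (pressed in more than 11 mm) (value of joint plunger above 0.011 m).
It fails at once if the quill is slammed down (faster than 0.2 m/s) (velocity of joint quill above 0.2 m/s).
It fails at once if a yoke is shifted more than 10 mm (distance of any of yoke_low, yoke_mid, yoke_high from where it was at the start of the episode above 0.01 m).
It fails at once if another thing on the counter is shifted more than 20 mm (distance of any of canister_a, canister_b, speculum_box, reflex_hammer, card_holder from where it was at the start of the episode above 0.02 m).
It also fails if it takes over 45 s, if anything falls off the work surface, if the arm or the gripper's body presses on something with over 40 N, if the wrist force passes 120 N, or if a joint passes its speed limit or range.

## Working session

There is one attempt and no reset: what is moved stays moved. The work goes in short steps, Python scripts to look and compute and a tool call to move; the robot and the scene stay as the last step left them, time stands still between calls to the robot, and variables do not carry over. Pictures are saved under pics/ and viewed, at most 10 in all, crops included, and the job is handed in when it is done.

Besides the shell and the picture viewer there is one more tool, called after "Emit:" as name(argument=value, ...), one argument or row to a line, values as JSON. arm_command: Moves the arm, as the interface text tells. Its arguments: {"type":"object","properties":{"series":{"type":"array","items":{"type":"number"}}},"required":["series"]}

```bash
mkdir -p pics; cat > h.py <<'E'
import numpy as np, cv2
from cell import monitor, viewer, workorder
def cap(n,f=None):
    m=viewer.camera_model(n); p,d=viewer.get_image(n)
    if f: cv2.imwrite('pics/'+f,p[:,:,::-1])
    return p,d,m
def world(m,d,uv):
    "pixels+depth -> world points"
    uv=np.asarray(uv,float).reshape(-1,2)
    z=d[uv[:,1].astype(int),uv[:,0].astype(int)]
    r=cv2.undistortPoints(uv[:,None],np.array(m['mtx']),np.array(m['dist_coeffs']))[:,0]
    c=np.c_[r,np.ones(len(r))]*z[:,None]
    return (c-np.array(m['t']))@np.array(m['R'])
def cloud(m,d):
    v,u=np.mgrid[0:400,0:640]
    P=world(m,d,np.c_[u.ravel(),v.ravel()]).reshape(400,640,3); P[d==0]=np.nan
    return P
E
python3 - <<'E'
from h import *
s=monitor.read_state(); print(s)
a=cap('scene','s1.png'); b=cap('top','t1.png')
np.savez('c1.npz',sp=a[0],sd=a[1],tp=b[0],td=b[1])
P=cloud(b[2],b[1]); S=cloud(a[2],a[1])
for n,Q in(('top',P),('scene',S)):
    z=Q[...,2]; m=(z>136)&(z<230)
    k,l,st,c=cv2.connectedComponentsWithStats(m.astype(np.uint8))
    for i in range(1,k):
        if st[i,4]>25: q=Q[l==i]; print(n,st[i],c[i].round(),np.median(q,0).round(1),q.min(0).round(),q.max(0).round())
E
```

```text
{'clock': 0.0, 'qpos': array([-1.37482505,  0.62930131,  0.03842476,  1.51836945, -0.0269662 ,
        0.99633034, -0.01997004]), 'qd': array([-0.00101789,  0.00135188,  0.00059002,  0.00017177, -0.00038961,
        0.00041333,  0.00110132]), 'tau': array([ 5.87474879e-04, -5.63396323e+01,  1.22665778e+00, -1.93453735e+01,
        1.10939657e-02,  1.04704779e-02,  2.30735409e-06]), 'eef_pos': array([168.02286573, 627.25293119, 230.41738711]), 'tool_rot': array([-3.13970219e+00,  4.10764953e-05,  2.87988366e+00]), 'force': array([-1.3534521 ,  0.93229871, -0.23215742]), 'torque': array([ 0.02483758, -0.02579071,  0.04448491]), 'gripper_force': 0.0, 'width': 85.47104692073046}
top [   0   35   41  305 6520] [ 13. 155.] [ 788.3 1191.6  180.4] [  20. 1065.  137.] [1207. 1326.  194.]
top [229 110  11  15 126] [234. 117.] [847.7 347.3 210.6] [817. 336. 136.] [871. 364. 222.]
top [255 111  10  14 111] [260. 118.] [847.7 247.8 210.6] [816. 237. 140.] [868. 265. 223.]
top [419 114   7  14  61] [423. 120.] [ 865.1 -395.7  163.5] [ 829. -403.  137.] [ 888. -387.  172.]
top [ 133  146   40   65 
[... 1215 characters left out ...]
617.  85. 136.] [645. 117. 146.]
scene [242 291  23  25 349] [252. 301.] [857.4 259.  210.4] [821. 237. 136.] [875. 267. 224.]
scene [383 293  14  15  83] [391. 299.] [534.7 389.7 137.6] [517. 369. 136.] [547. 412. 143.]
scene [304 295  10  13  32] [309. 302.] [725.  297.8 136.7] [706. 288. 136.] [735. 315. 138.]
scene [316 303  12  12  73] [322. 309.] [702.  331.3 137.9] [690. 317. 136.] [716. 348. 142.]
scene [258 327  25  24 345] [269. 337.] [856.7 357.  211.9] [821. 339. 137.] [875. 366. 222.]
scene [ 527  330   26   47 1041] [539. 353.] [299.8 674.3 152.6] [244. 621. 136.] [343. 726. 159.]
scene [ 399  364   85   36 1562] [446. 387.] [545.2 626.9 171.1] [493. 600. 166.] [657. 689. 178.]
```

```bash
python3 - <<'E'
import cv2,numpy as np
c=np.load('c1.npz')
a=c['sp'][150:350,220:480,::-1]; b=c['tp'][130:290,200:400,::-1]
cv2.imwrite('pics/s2.png',cv2.resize(a,None,fx=3,fy=3,interpolation=2)); cv2.imwrite('pics/t2.png',cv2.resize(b,None,fx=3.5,fy=3.5,interpolation=2))
E
```

```text
(no output)
```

View pics/s2.png

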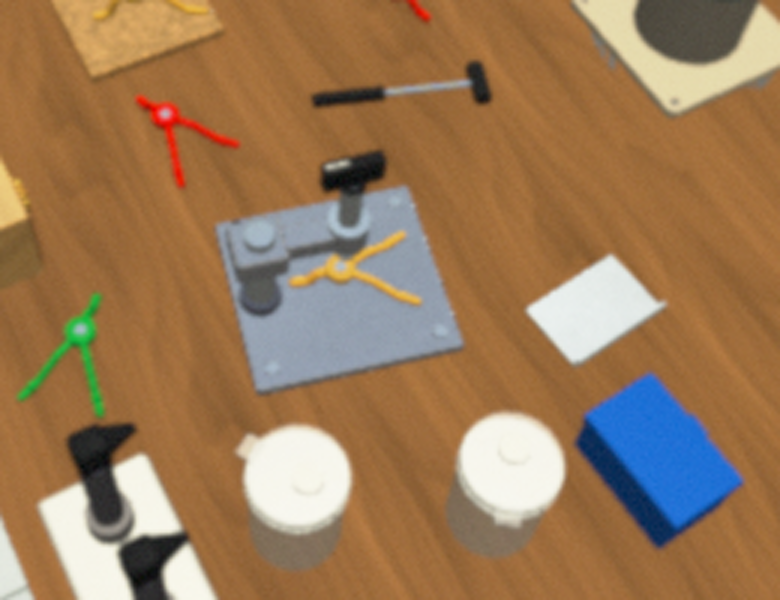

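View pics/t2.png

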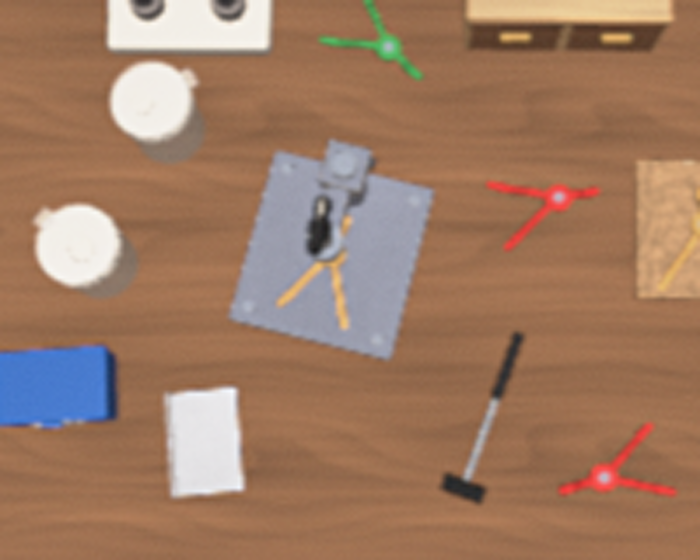

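Scene crop: the gauge's knob is at (352,170), with its white index line at the column end; the column is at (258,240) and the yoke hub at (340,268). Top crop: the knob is at (320,225), the column at (345,165). The knob stands high, roughly in line with the bracket.

```bash
python3 - <<'E'
from h import *
c=np.load('c1.npz')
for n,p,d in(('top',c['tp'],c['td']),('scene',c['sp'],c['sd'])):
    m=viewer.camera_model(n); Q=cloud(m,d); print(n,'cam at',(-np.array(m['R']).T@np.array(m['t'])).round())
    box=(abs(Q[...,0]-545)<60)&(abs(Q[...,1]-120)<60)
    z=Q[...,2]; k=box&(z>185)
    print('knob z pct',np.percentile(z[k],[50,80,90,97]).round(1),k.sum())
    t=k&(z>np.percentile(z[k],90)-6); q=Q[t]
    r=cv2.minAreaRect(q[:,:2].astype(np.float32)); bx=cv2.boxPoints(r)
    # PCA dir
    pc=np.linalg.svd(q[:,:2]-q[:,:2].mean(0))[2][0]; print('bar top',len(q),q.mean(0).round(1),r, 'ang',np.degrees(np.arctan2(pc[1],pc[0])).round(1))
    w=k&(p.min(2)>110); print('white',w.sum(),Q[w].mean(0).round(1) if w.any() else '')
    # plate
    g=(abs(z-15)<6)&(abs(Q[...,0]-545)<180)&(abs(Q[...,1]-120)<180)&(p[...,2].astype(int)-p[...,0]>8)
    g=cv2.morphologyEx(g.astype(np.uint8),cv2.MORPH_OPEN,np.ones((3,3)))
    r=cv2.minAreaRect(Q[g>0][:,:2].astype(np.float32)); print('plate',r)
    col=(abs(z-141)<4)&(abs(Q[...,0]-630)<30)&(abs(Q[...,1]-100)<30); print('col',np.median(Q[col],0).round(1),col.sum())
    # brass on plate
    hsv=cv2.cvtColor(p,cv2.COLOR_RGB2HSV)
    b=(hsv[...,0]>12)&(hsv[...,0]<28)&(hsv[...,1]>110)&(hsv[...,2]>130)&(abs(Q[...,0]-520)<90)&(abs(Q[...,1]-120)<80)&(z>17)&(z<80)
    q=Q[b]; print('brass',b.sum(),np.percentile(q[:,2],[50,80,90,95]).round(), q[q[:,2]>np.percentile(q[:,2],80)].mean(0).round(1))
E
```

```text
top cam at [ 268.   22. 1558.]
knob z pct [229.2 232.  233.8 234.5] 92
bar top 55 [542.8 121.2 231.4] ((542.2979736328125, 121.28721618652344), (14.904162406921387, 57.08865737915039), 78.72013092041016) ang 168.4
white 16 [549.1 122.8 226.3]
plate ((548.652099609375, 118.10809326171875), (192.8605194091797, 206.8336181640625), 75.73809814453125)
col [626.8  98.8 140.2] 41
brass 62 [29. 39. 42. 44.] [528.3 122.   42.3]
scene cam at [ 910.  665. 1162.]
knob z pct [225.7 231.9 233.5 234.9] 249
bar top 112 [545.8 122.9 231.5] ((545.4216918945312, 121.79024505615234), (17.008556365966797, 59.37043380737305), 77.69828033447266) ang -11.4
white 15 [562.3 118.4 233.2]
plate ((552.8609008789062, 120.53472137451172), (196.90286254882812, 209.44358825683594), 75.6734390258789)
col [632.2 101.6 141.6] 72
brass 192 [34. 40. 42. 43.] [546.6 122.1  43.1]
```

Emit:
arm_command(
  series=[100, -2.0, -1.6, -1.6, 0, 100, -4.5, -3.6, -3.2, 0, 100, -7.0, -5.5, -4.8, 0, 100, -9.6, -7.6, -6.4, 0, 100, -12.4, -9.8, -7.0, 0],
)

```text
clock: 0.52
eef_pos: [263.3, 501.0, 303.1]
tool_rot: [3.139, 0.0, 2.881]
force: [-0.1, 0.2, 0.3]
width: 85.7
gripper_force: 0.0
```

Emit:
arm_command(
  series=[100, -2.5, -2.0, 0, 0, 100, -5.0, -4.0, 0, 0, 100, -7.5, -6.0, 0, 0, 100, -10.0, -7.9, 0, 0, 100, -12.4, -9.8, 0, 0],
)

```text
clock: 0.93
eef_pos: [357.7, 372.6, 301.1]
tool_rot: [-3.141, -0.0, 2.879]
force: [-0.2, 0.6, -0.2]
width: 85.6
gripper_force: 0.0
```

Emit:
arm_command(
  series=[100, -2.5, -2.0, 0, 0, 100, -5.0, -4.0, 0, 0, 100, -7.5, -6.0, 0, 0, 100, -10.0, -7.9, 0, 0, 100, -12.4, -9.8, 0, 0],
)

```text
clock: 1.35
eef_pos: [452.1, 246.0, 301.1]
tool_rot: [-3.141, -0.0, 2.88]
force: [0.5, 1.1, -0.1]
width: 85.2
gripper_force: 0.0
```

Emit:
arm_command(
  series=[100, -2.5, -2.0, 0, 0, 100, -5.0, -4.0, 0, 0, 100, -7.5, -6.0, 0, 0, 100, -10.0, -7.9, 0, 0, 100, -12.3, -9.7, 0, 0],
)

```text
clock: 1.77
eef_pos: [545.8, 120.2, 301.0]
tool_rot: [-3.141, -0.0, 2.879]
force: [-0.6, 0.1, 0.3]
width: 85.3
gripper_force: 0.0
```

```bash
python3 - <<'E'
from h import *
s=monitor.read_state(); print({k:np.round(s[k],3) for k in('clock','qpos','eef_pos','tool_rot','force','width')})
p,d,m=cap('wrist','w1.png'); Q=cloud(m,d); z=Q[...,2]
print('cam',(-np.array(m['R']).T@np.array(m['t'])).round())
k=(z>215)&(z<250)&(abs(Q[...,0]-545)<50)&(abs(Q[...,1]-122)<50)&(p.max(2)<80)
q=Q[k]; print(k.sum(),np.median(q,0),cv2.minAreaRect(q[:,:2].astype(np.float32)), np.percentile(q[:,2],[5,50,95]))
E
```

```text
{'clock': np.float64(1.767), 'qpos': array([-0.379,  0.427,  0.165,  1.686, -0.079,  1.035,  1.12 ]), 'eef_pos': array([545.817, 120.194, 300.979]), 'tool_rot': array([-3.141, -0.   ,  2.879]), 'force': array([-0.565,  0.111,  0.268]), 'width': np.float64(85.258)}
cam [472. 140. 444.]
1261 [536.3163949  122.26637231 231.12241674] ((543.5037231445312, 120.63975524902344), (15.990643501281738, 59.2577018737793), 78.64991760253906) [227.3394944  231.12241674 232.37862017]
```

View pics/w1.png

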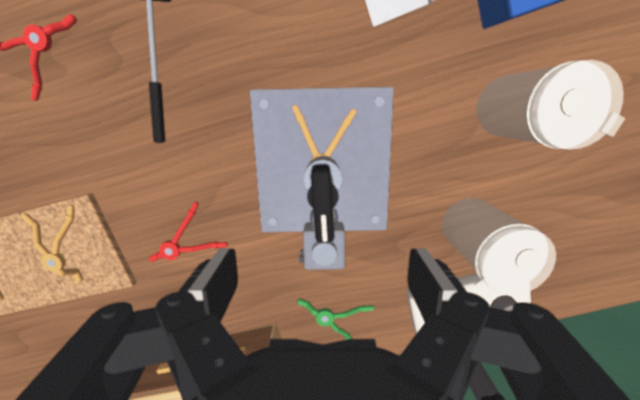

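The wrist view shows the bar at (322,200), midway between the open fingers, with its index end toward the column at (324,250). Knob centre is about (543.5,121), its top is at 231.5 and the bar is at -11.4°. Next: descend and grip.

Emit:
arm_command(
  series=[100, 0.1, 0, 2.5, -3.5, 100, 0.2, 0, 5.0, -3.5, 100, 0.2, 0, 7.5, -3.5, 100, 0.2, 0, 9.5, -3.5, 100, 0.2, 0, 10.0, -3.5],
)

```text
clock: 2.23
eef_pos: [540.6, 122.2, 197.9]
tool_rot: [-3.139, -0.006, 2.941]
force: [-0.7, -0.2, 0.1]
width: 85.2
gripper_force: 0.0
```

Emit:
arm_command(
  series=[0, 0, 0, 0, 0, 0, 0, 0, 0, 0, 0, 0, 0, 0, 0, 0, 0, 0, 0, 0, 0, 0, 0, 0, 0],
)

```text
clock: 2.65
eef_pos: [543.9, 122.8, 202.4]
tool_rot: [3.141, 0.002, 2.941]
force: [0.3, -1.0, 0.3]
width: 25.5
gripper_force: 0.0
```

Emit:
arm_command(
  series=[0, 0, 0, 0, 0, 0, 0, 0, 0, 0, 0, 0, 0, 0, 0, 0, 0, 0, 0, 0, 0, 0, 0, 0, 0],
)

```text
clock: 3.07
eef_pos: [543.5, 121.2, 202.3]
tool_rot: [-3.141, 0.001, 2.94]
force: [-1.0, -2.9, 6.3]
width: 15.0
gripper_force: 59.0
```

Emit:
arm_command(
  series=[0, 0, 0, 0, -5, 0, 0, 0, 0, -11, 0, 0, 0, 0, -17, 0, 0, 0, 0, -24, 0, 0, 0, 0, -31],
)

```text
clock: 3.48
eef_pos: [543.6, 120.3, 202.3]
tool_rot: [-3.139, 0.0, -2.798]
force: [-0.2, -5.0, 5.1]
width: 15.4
gripper_force: 58.9
```

Emit:
arm_command(
  series=[0, 0, 0, 0, -7, 0, 0, 0, 0, -14, 0, 0, 0, 0, -21, 0, 0, 0, 0, -28, 0, 0, 0, 0, -33],
)

```text
clock: 3.9
eef_pos: [544.2, 119.3, 201.9]
tool_rot: [-3.138, -0.002, -2.223]
force: [2.3, -6.2, 1.7]
width: 15.3
gripper_force: 58.5
```

Emit:
arm_command(
  series=[0, 0, 0, 0, 0, 0, 0, 0, 0, 0, 0, 0, 0, 0, 0, 0, 0, 0, 0, 0, 0, 0, 0, 0, 0],
)

```text
clock: 4.32
eef_pos: [544.2, 119.3, 201.8]
tool_rot: [-3.138, -0.002, -2.227]
force: [0.9, -6.0, 2.0]
width: 15.3
gripper_force: 58.5
```

```bash
python3 - <<'E'
from h import *
s=monitor.read_state(); print({k:np.round(s[k],3) for k in('clock','qpos','eef_pos','tool_rot','force','torque','width')})
p,d,m=cap('wrist'); cv2.imwrite('pics/w2.png',p[:,:,::-1]); p2,_,_=cap('scene')
im=cv2.resize(p2[170:270,280:380,::-1],(500,500),interpolation=2)
cv2.imwrite('pics/m2.png',np.hstack([im,cv2.resize(p[100:400,240:420,::-1],(300,500))]))
E
```

```text
{'clock': np.float64(4.317), 'qpos': array([-0.146,  0.535, -0.184,  1.81 ,  0.135,  0.808,  2.086]), 'eef_pos': array([544.208, 119.347, 201.831]), 'tool_rot': array([-3.138e+00, -2.000e-03, -2.227e+00]), 'force': array([ 0.86 , -5.973,  1.997]), 'torque': array([-1.191, -0.153,  0.172]), 'width': np.float64(15.299)}
```

View pics/m2.png

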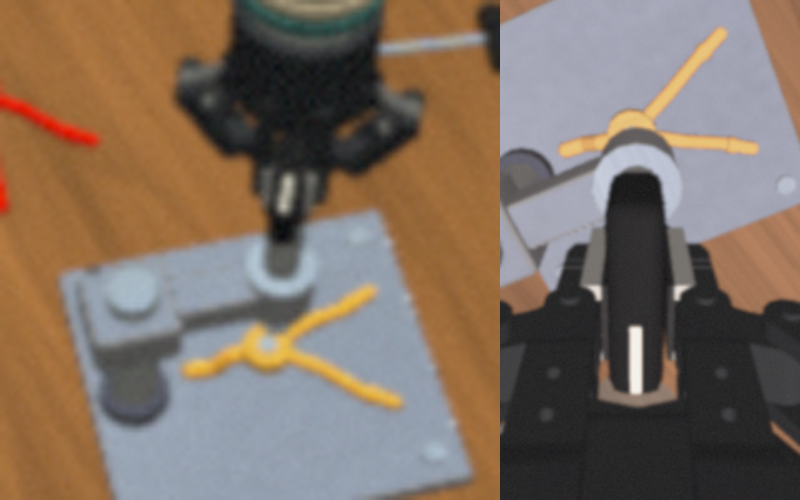

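Bar now at about 1.16 rad; scene crop: the bush is at (285,262) and the hub at (268,345), with the foot hidden behind the bush. Lower gently, watching the force.

Emit:
arm_command(
  series=[0, 0.1, 0, 0.2, 0, 0, 0.1, 0, 0.5, 0, 0, 0.1, 0, 0.8, 0, 0, 0.1, 0, 1.1, 0, 0, 0.1, 0, 1.4, 0],
)

```text
clock: 4.83
eef_pos: [544.2, 119.2, 188.0]
tool_rot: [-3.138, -0.0, -2.227]
force: [2.3, -6.0, 2.2]
width: 15.2
gripper_force: 58.6
```

Emit:
arm_command(
  series=[0, 0, 0, 0.2, 0, 0, 0, 0, 0.4, 0, 0, 0, 0, 0.6, 0, 0, 0, 0, 0.8, 0, 0, 0, 0, 1.0, 0],
)

```text
clock: 5.25
eef_pos: [544.1, 119.3, 178.0]
tool_rot: [-3.138, -0.0, -2.227]
force: [2.6, -6.1, 2.9]
width: 14.9
gripper_force: 58.5
```

Emit:
arm_command(
  series=[0, 0, 0, 0.05, 0, 0, 0, 0, 0.1, 0, 0, 0, 0, 0.15, 0, 0, 0, 0, 0.2, 0, 0, 0, 0, 0.2, 0],
)

```text
clock: 5.67
eef_pos: [544.1, 119.2, 176.0]
tool_rot: [-3.138, -0.001, -2.227]
force: [2.6, -4.8, 2.4]
width: 14.8
gripper_force: 58.5
```

Emit:
arm_command(
  series=[0, 0, 0, 0.1, 0, 0, 0, 0, 0.2, 0, 0, 0, 0, 0.3, 0, 0, 0, 0, 0.3, 0, 0, 0, 0, 0.3, 0],
)

```text
clock: 6.08
eef_pos: [544.1, 119.3, 172.9]
tool_rot: [-3.138, -0.001, -2.227]
force: [3.0, -5.0, 0.6]
width: 15.4
gripper_force: 58.5
```

Emit:
arm_command(
  series=[0, 0, 0, 0.1, 0, 0, 0, 0, 0.2, 0, 0, 0, 0, 0.2, 0, 0, 0, 0, 0.2, 0, 0, 0, 0, 0.2, 0],
)

```text
clock: 6.5
eef_pos: [544.2, 119.3, 171.4]
tool_rot: [-3.138, -0.0, -2.227]
force: [0.8, -4.9, 5.2]
width: 15.3
gripper_force: 59.1
```

Emit:
arm_command(
  series=[0, 0, 0, 0.1, 0, 0, 0, 0, 0.2, 0, 0, 0, 0, 0.2, 0, 0, 0, 0, 0.2, 0, 0, 0, 0, 0.2, 0],
)

```text
clock: 6.92
eef_pos: [544.2, 119.3, 169.8]
tool_rot: [-3.137, -0.0, -2.227]
force: [0.9, -5.6, 7.1]
width: 15.1
gripper_force: 59.5
```

```bash
python3 - <<'E'
from h import *
s=monitor.read_state(); print(s['force'],s['eef_pos'])
p,d,m=cap('wrist'); p2,d2,m2=cap('scene')
print(monitor.read_state()['force'],monitor.read_state()['eef_pos'])
X=np.array([[544,121,z] for z in (43,50,60,75)],float)
for mm in(m2,m): print(cv2.projectPoints(X,cv2.Rodrigues(np.array(mm['R']))[0],np.array(mm['t']),np.array(mm['mtx']),np.array(mm['dist_coeffs']))[0][:,0].round(1).tolist())
cv2.imwrite('pics/m3.png',np.hstack([cv2.resize(p2[205:265,290:350,::-1],(480,480),interpolation=2),cv2.resize(p[80:240,240:346,::-1],(318,480),interpolation=2)]))
E
```

```text
[ 0.90201766 -5.56291108  7.05923371] [544.24746513 119.2915488  169.78979439]
[ 1.0030657  -5.26352078  7.46063071] [544.2414967  119.29899727 169.77244237]
[[334.4, 238.6], [334.5, 237.4], [334.7, 235.7], [334.9, 233.2]]
[[323.0, 190.9], [322.9, 193.0], [322.9, 196.1], [322.9, 201.3]]
```

View pics/m3.png

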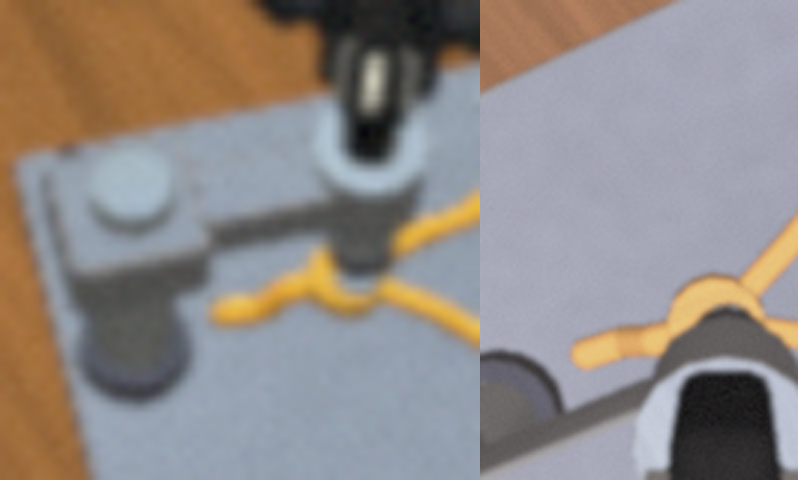

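Scene crop: the foot sits on the hub at about (355,285), with the bush above it; the wrist view shows the hub still in place. Continue in 1–2 mm steps to trace the spring curve.

Emit:
arm_command(
  series=[0, 0, 0, 0.05, 0, 0, 0, 0, 0.1, 0, 0, 0, 0, 0.1, 0, 0, 0, 0, 0.1, 0, 0, 0, 0, 0.1, 0],
)

```text
clock: 7.43
eef_pos: [544.3, 119.3, 169.0]
tool_rot: [-3.137, -0.0, -2.227]
force: [0.1, -5.1, 9.4]
width: 15.2
gripper_force: 59.7
```

Emit:
arm_command(
  series=[0, 0, 0, 0.05, 0, 0, 0, 0, 0.1, 0, 0, 0, 0, 0.1, 0, 0, 0, 0, 0.1, 0, 0, 0, 0, 0.1, 0],
)

```text
clock: 7.85
eef_pos: [544.3, 119.3, 168.2]
tool_rot: [-3.137, -0.0, -2.227]
force: [-0.7, -6.6, 10.6]
width: 14.8
gripper_force: 59.8
```

```bash
python3 - <<'E'
from h import *
for i in range(8):
    s=monitor.read_state(); print(s['force'].round(1),s['eef_pos'].round(2)); p2,d2,m2=viewer.get_image('top')+(0,)
E
```

```text
[-0.7 -6.6 10.6] [544.28 119.29 168.19]
[ 0.4 -5.8 10.3] [544.28 119.3  168.16]
[-0.6 -5.  10.8] [544.27 119.3  168.17]
[ 0.4 -5.3 10.9] [544.27 119.31 168.16]
[ 0.1 -6.2 10.5] [544.25 119.29 168.14]
[ 0.1 -5.7 11.6] [544.26 119.29 168.15]
[-0.2 -5.9 10.6] [544.28 119.3  168.15]
[ 0.2 -5.4 10.3] [544.27 119.32 168.15]
```

Emit:
arm_command(
  series=[0, 0, 0, 0.05, 0, 0, 0, 0, 0.08, 0, 0, 0, 0, 0.08, 0, 0, 0, 0, 0.08, 0, 0, 0, 0, 0.08, 0],
)

```text
clock: 8.67
eef_pos: [544.3, 119.3, 167.5]
tool_rot: [-3.137, -0.0, -2.227]
force: [0.2, -6.1, 11.4]
width: 15.0
gripper_force: 59.9
```

```bash
python3 - <<'E'
from h import *
F=[]
for i in range(8):
    s=monitor.read_state(); F.append(np.r_[s['force'],s['eef_pos'],s['torque']]); P=cap('wrist') if i<7 else cap('scene','s5.png')
print(np.mean(F,0).round(2))
p,d,m=P; cv2.imwrite('pics/m5.png',cv2.resize(p[225:255,315:355,::-1],(800,600),interpolation=2))
E
```

```text
[-4.6000e-01 -5.7700e+00  1.1700e+01  5.4428e+02  1.1930e+02  1.6748e+02
 -1.1600e+00  3.4000e-01  1.1000e-01]
```

View pics/m5.png

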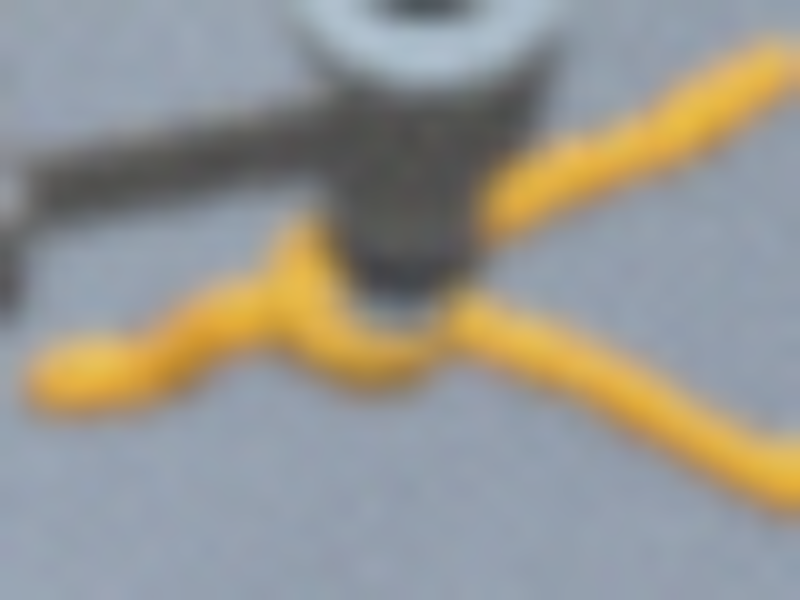

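Scene crop: the foot's light disc sits on the hub at about (390,305), the dark band and sleeve edge just above it. By force (11.7 N) and travel, the foot is pressed in about 4 mm. Now clamp.

Emit:
arm_command(
  series=[0, 0, 0, 0, 5, 0, 0, 0, 0, 11, 0, 0, 0, 0, 17, 0, 0, 0, 0, 23, 0, 0, 0, 0, 29],
)

```text
clock: 9.48
eef_pos: [543.8, 120.0, 167.5]
tool_rot: [-3.139, 0.002, -2.738]
force: [-1.3, -4.1, 10.9]
width: 14.9
gripper_force: 59.8
```

Emit:
arm_command(
  series=[0, 0, 0, 0, 6, 0, 0, 0, 0, 12, 0, 0, 0, 0, 18, 0, 0, 0, 0, 24, 0, 0, 0, 0, 29],
)

```text
clock: 9.9
eef_pos: [543.5, 121.0, 167.5]
tool_rot: [-3.142, 0.003, 3.04]
force: [-2.7, -3.2, 11.8]
width: 15.3
gripper_force: 59.9
```

Emit:
arm_command(
  series=[0, 0, 0, 0, 4, 0, 0, 0, 0, 8, 0, 0, 0, 0, 8, 0, 0, 0, 0, 8, 0, 0, 0, 0, 8],
)

```text
clock: 10.32
eef_pos: [543.5, 121.2, 167.5]
tool_rot: [3.141, 0.002, 2.905]
force: [-2.3, -2.2, 11.3]
width: 14.8
gripper_force: 59.9
```

Emit:
arm_command(
  series=[100, 0, 0, 0, 0, 100, 0, 0, 0, 0, 100, 0, 0, 0, 0, 100, 0, 0, 0, 0, 100, 0, 0, 0, 0],
)

```text
clock: 10.73
eef_pos: [542.5, 121.9, 165.3]
tool_rot: [-3.142, -0.0, 2.906]
force: [0.3, -0.1, -0.2]
width: 74.6
gripper_force: 0.0
```

Emit:
arm_command(
  series=[100, 0, 0, 0, 0, 100, 0, 0, -1, 0, 100, 0, 0, -3, 0, 100, 0, 0, -5, 0, 100, 0, 0, -7, 0],
)

```text
clock: 11.15
eef_pos: [542.5, 121.7, 236.8]
tool_rot: [-3.141, -0.0, 2.906]
force: [-0.1, 0.7, 0.1]
width: 85.5
gripper_force: 0.0
```

Emit:
arm_command(
  series=[100, 0, 0, -2, 0, 100, 0, 0, -4, 0, 100, 0, 0, -6, 0, 100, 0, 0, -6, 0, 100, 0, 0, -6, 0],
)

```text
clock: 11.57
eef_pos: [543.2, 121.9, 297.1]
tool_rot: [3.14, 0.003, 2.906]
force: [-0.5, 0.3, -1.1]
width: 85.5
gripper_force: 0.0
```

```bash
python3 - <<'E'
from h import *
s=monitor.read_state(); print(s['clock'],s['force'].round(1),s['eef_pos'])
p,d,m=cap('wrist'); Q=cloud(m,d); z=Q[...,2]
k=(z>180)&(z<225)&(abs(Q[...,0]-545)<50)&(abs(Q[...,1]-122)<50)&(p.max(2)<80)
q=Q[k]; print(k.sum(),cv2.minAreaRect(q[:,:2].astype(np.float32)), np.percentile(q[:,2],[5,50,95]))
a,_,_=cap('scene')
cv2.imwrite('pics/m6.png',np.hstack([cv2.resize(p[:,:,::-1],(480,300)),cv2.resize(a[200:260,300:360,::-1],(300,300),interpolation=2)]))
E
```

```text
11.5667 [-0.5  0.3 -1.1] [543.21820438 121.90135557 297.10073674]
929 ((542.7699584960938, 121.07547760009766), (14.999578475952148, 57.76249313354492), 76.02011108398438) [192.96606109 196.36156828 197.69353225]
```

View pics/m6.png

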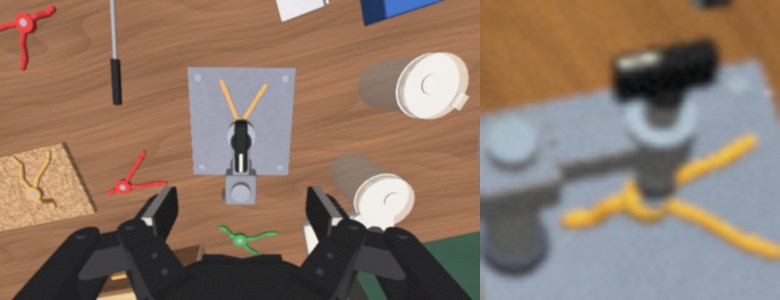

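The wrist view (left) shows the knob at (240,148), in line with the column at (240,190), and the yoke undisturbed. The scene crop (right) shows the foot on the hub at (650,200). The knob top stayed about 34.5 mm down after release, so the clamp holds.

```bash
python3 -c "
from cell import workorder; print(workorder.finish_job())"
```

```text
the job is handed in; nothing more can be done
None
```

The gauge is set and handed in (no verdict was returned): foot on the yoke's hub, pressed in about 4 mm as judged from force and travel because the band was not readable, knob clamped home, gripper clear.

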